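Square the plates, hold the viewer lid at its balance point

ROBOT

A 6-joint arm with a two-finger parallel gripper is mounted at the origin on the work surface. World frame = base frame: x ahead of the robot, y to its left, z up, the work surface at z = 0. Lengths are in mm, angles in rad, forces in N, time in s.
With the tool pointing down it reaches from about 350 to 875 mm from the base axis. Payload 4.2 kg.
Tool frame: the origin (TCP) lies at the very end of the fingers, on their centre line; the grasp point (between the pads) lies arm.grip_depth behind it (arm.grip_depth is the distance from the TCP to the grasp point, in mm); z points along the fingers, y is the direction in which the jaws open and shut (so a half turn about z gives the same grasp; the last joint's range is limited). The gripper opens to 85 mm and grips with 20 to 120 N. Pads are 22 mm wide; open, the fingers measure 114 mm over their backs; the gripper's body (76 mm by 85 mm) begins 54 mm behind the grasp point. The pads swing forward as they close: fully open they stand 13 mm farther back than shut.
Start: joints at [-0.889, 0.385, 0.008, 0, -1.194, -0.259], TCP at [256.46, -569.937, 231.312] pointing down, gripper open.
Joint ranges: [-3.14, 3.14], [-1.21, 2.06], [-1.07, 1.41], [-3.16, 2.05], [-2.99, -0.16], [-3.1, 3.1]. Speed limits (rad/s): [2.79, 2.79, 3.14, 3.14, 3.14, 3.14].

INTERFACE

Orientations are given as a unit quaternion [x, y, z, w].
In Python, from bench import arm, optics, workorder gives the robot as it stands. The module is installed in compiled form; this text tells all that it offers.
- The arm moves only by the tool play_rows, never from a script. Its arguments are lists of equal length, an entry for each row: "travel": the shift along the tool's x, y, z in m, a list of three; "rotation": the turn, a rotation vector about the tool's x, y, z in rad, a list of three; "grip": the opening, from 0 (shut) to 1 (fully open). In form: {"travel": [[x, y, z], ...], "rotation": [[rx, ry, rz], ...], "grip": [grip, ...]}. A call has 1 to 12 rows; each row shifts and turns the commanded pose from where the row before left it, along the tool's axes as they then stand; what a row does not reach is not made up. A row lasts 1/12 s, in which the tool goes at most 41.7 mm and 7.16 degrees, less where a joint would pass 70% of its speed; a pose out of reach is approached as far as the arm can. A call is refused whole if a number of a shift passes 0.0417 or a number of a turn 0.125, either way. A call with a gripper value outside its range is refused whole. The fingers move at their own pace and stop on an object; the grip force is fixed at half the most. Time passes only in rows, so rows that do not move let the fingers close. It gives the time, the measured TCP pose, the force and the opening at its end, in the units of the state.
- arm.read_state(): the state, without advancing time (a new reading comes with each control period).
- optics.get_image(name): name is "scene" or "top" or "wrist"; returns a dict with "image" (384x512x3 uint8, blue, green, red), "depth" (384x512 float32, mm along the optical axis (not along the pixel's ray), 0 where there is no reading), "camera_matrix" (3x3 intrinsics, pixels), "R" (3x3) and "t" (3): a world point X has camera coordinates R X + t; the wrist camera has in their place "hand_eye" (4x4, takes a point from camera to tool coordinates, whose origin is the TCP and whose axes are the flange's). Camera axes: x right, y down, z forward; pixel columns grow to the right and rows downward; lengths in mm; the calibration is good to about 2 mm. The wrist camera is an equidistant fisheye: a pixel r from the principal point sees the ray r / f radians off the axis. A picture is of the moment at which its call begins: read the wrist's pose just before it.
- workorder.job_done(): hands the job in, once; it reports no verdict.
The state is a dict: "clock": time; "joints": joint angles; "joint_vel": joint speeds; "joint_efforts": joint torques, N m; "position": TCP position; "ee_rot": TCP orientation; "contact_force": force on the tool from outside, world axes, zero at the start; "wrist_torque": the same for the moment, N m; "gripper_width": finger opening in mm.
Only numpy, scipy, OpenCV 4.12 (cv2) and the standard library are available. Lean on these libraries where they do the work, as an engineer would, in place of code of your own. Each camera call takes 0.05 s, during which the arm holds its last target. There are 200 camera calls.

TASK

The lid of this plate viewer has lost its stay, so it must not be left to drop on the glass. First tap the loose stack of four glass plates snug into the corner of the two metal stops, so that all their edges line up; then take the lid by its bar, swing it up from its open rest to its point of balance, where it would fall neither open nor shut (leaning a little over the plates, because of the lamp housing on its outside), and finish while still holding it there, still and with the gripper on the bar. Do not let the lid drop shut, and leave the other things on the counter, and the vial on the viewer, where they are.

Things in the scene. Friction and masses are not known exactly. Their poses are not given: they have to be found in the camera images.
- viewer: The plate viewer: grey box fixed on the counter, 230 (x) x 300 (y) x 60 mm high, origin under its centre, z up. On its flat deck, 60 mm above the counter: a black bed 80 x 60 x 6 mm centred at (20, 0) mm, under the plates, and two metal stops. The deck is free beside the stack on its -x and +y sides but for the vial in the (-x, +y) corner. The lid is hinged along x at y = -110 mm.
- stop_far (a point): Top middle of the inner face of the aluminium stop bar at the +x side of the bed: the face is at viewer x = +65 mm, y -35 to 35 mm, looks to -x and rises 32 mm above the deck (26 above the bed). Bars are 8 mm thick. The stack slides when pushed with about 4 to 14 N; a push that meets 20 N has reached a stop.
- stop_hinge (a point): Top middle of the inner face of the other stop bar, on the hinge side of the bed: the face is at viewer y = -35 mm, x -25 to 65 mm, looks to +y and is as high as the first.
- plate_home (a point): The point on the viewer's bed top, 66 mm above the counter, where a plate's centre lies (seen from above) when the plate is snug against both stops; axes as the viewer's.
- plate1: White-coated glass plate, lowest of the stack of four, 90 (x) x 70 (y) x 6 mm, about 0.09 kg, loose; origin at the centre of its underside, which lies 0 mm above the bed. Its long side runs nearly along the viewer's x; it starts 5 to 18 mm away from each stop and slightly turned.
- plate2: White-coated glass plate, second of the stack of four, 90 (x) x 70 (y) x 6 mm, about 0.09 kg, loose; origin at the centre of its underside, which lies 6 mm above the bed. Its long side runs nearly along the viewer's x; it starts 5 to 18 mm away from each stop and slightly turned.
- plate3: White-coated glass plate, third of the stack of four, 90 (x) x 70 (y) x 6 mm, about 0.09 kg, loose; origin at the centre of its underside, which lies 12 mm above the bed. Its long side runs nearly along the viewer's x; it starts 5 to 18 mm away from each stop and slightly turned.
- plate4: White-coated glass plate, top one of the stack of four, 90 (x) x 70 (y) x 6 mm, about 0.09 kg, loose; origin at the centre of its underside, which lies 18 mm above the bed. Its long side runs nearly along the viewer's x; it starts 5 to 18 mm away from each stop and slightly turned.
- lid (a joint): Lid angle, rad: 0 shut flat over the plates, 1.571 panel upright, 2.1 open rest on its end stop (30 degrees past upright, towards viewer -y), where it starts; grows as it opens. The hinge is free, with next to no friction. The lid balances at 1.376, panel leaning 11 degrees from upright over the plates; let go above that it falls open, below it falls shut. With its bar the lid weighs 0.41 kg.
- lid_hinge (a point): Point on the lid's hinge axis, at the middle of its length: viewer x = 0, y = -110 mm, 95 mm above the counter. Lid's frame: x along the hinge (viewer's x), y from the hinge along the panel, z out of its outer face. At joint 0 these axes are the viewer's.
- lid_edge (a point): Middle of the panel's free edge, 160 mm from the hinge, in mid-thickness. The white panel is 200 mm wide along x and 8 mm thick (lid z 0 to 8 mm); a black lamp housing 110 x 70 x 45 mm stands on its outer face, 25 to 95 mm from the hinge.
- lid_bar (a point): The lid's steel grip bar: round, 12 mm thick, 110 mm long, parallel to the hinge; this point is its middle, at y = 200, z = 4 mm in the lid's frame; axes as the lid's. Two 8 mm posts 100 mm apart join it to the panel's edge, with 34 mm clear between bar and panel. Best pinched from above at its middle, fingers closing across it; it may turn between the fingers.
- vial: Bystander: small glass vial 22 mm across, 44 mm high, standing on the viewer's deck in its (-x, +y) corner; origin under its centre.
- amber_bottle: Bystander: amber bottle 68 mm across, 170 mm high; origin under its centre.
- wash_bottle: Bystander: white wash bottle with red spout, 60 mm across, 165 mm high; origin under its centre.
- beaker: Bystander: glass beaker 72 mm across, 90 mm high; origin under its centre.
- dish_lids: Bystander: pile of blue dish lids 90 mm across, 24 mm high; origin under its centre.
- cream_jar: Bystander: white jar with blue cap 52 mm across, 75 mm high; origin under its centre.
- tongs: Bystander: steel tongs 160 mm long, 20 mm wide, 8 mm high, lying beside the viewer; origin under the middle.
There are look-alikes about, which are no part of the job. Leave any brown or yellow look-alike of the plate4 alone.

How it is judged:
By the outcome, as a careful person would: the job done as asked, in the order asked, and still so for the second after the job is handed in, while the arm keeps its last pose, push and grip.
It also fails if it takes over 64 s, if anything falls off the work surface, if the arm or the gripper's body presses on something with over 40 N, if the wrist force passes 120 N, or if a joint passes its speed limit or range.

## Working session

There is one attempt and no reset: what is moved stays moved. The work goes in short steps, Python scripts to look and compute and a tool call to move; the robot and the scene stay as the last step left them, time stands still between calls to the robot, and variables do not carry over. Pictures are saved under pics/ and viewed, about 8 in all and at most 12, crops included, and the job is handed in when it is done.

Besides the shell and the picture viewer there is one more tool, called after "Emit:" as name(argument=value, ...) on one line, values as JSON. play_rows: Moves the arm, as the interface text tells. Its arguments: {"type":"object","properties":{"travel":{"type":"array","items":{"type":"array","items":{"type":"number"}}},"rotation":{"type":"array","items":{"type":"array","items":{"type":"number"}}},"grip":{"type":"array","items":{"type":"number"}}},"required":["travel","rotation","grip"]}

```bash
mkdir -p pics
cat > h.py <<'E'
import numpy as np, cv2
from bench import arm, optics, workorder
def grab(n):
    s=arm.read_state(); d=optics.get_image(n); d['s']=s; np.savez(f'{n}.npz',**{k:v for k,v in d.items() if k!='s'}); return d
def load(n): return dict(np.load(f'{n}.npz'))
def world(d,u,v,z=None):
    """pixel -> world, by depth, or by ray with plane z"""
    K=d['camera_matrix']; R=d['R']; t=d['t'].ravel()
    r=np.linalg.inv(K)@np.array([u,v,1.]); c=-R.T@t; w=R.T@r
    k=d['depth'][int(round(v)),int(round(u))] if z is None else (z-c[2])/w[2]
    return c+k*w
def proj(d,X):
    p=d['camera_matrix']@(d['R']@np.asarray(X,float)+d['t'].ravel()); return p[:2]/p[2]
E
python3 - <<'E'
from h import *
for n in ('scene','top'):
    d=grab(n); cv2.imwrite(f'pics/{n}0.png',cv2.resize(d['image'],(800,600),interpolation=cv2.INTER_CUBIC))
    print(n,-d['R'].T@d['t'].ravel(), d['camera_matrix'].round(1).tolist(), d['R'].round(3).tolist())
s=arm.read_state(); print(s, arm.grip_depth)
E
```

```text
scene [ 946.93331221 -585.43284851  892.436723  ] [[373.3, 0.0, 250.6], [0.0, 373.3, 188.7], [0.0, 0.0, 1.0]] [[0.858, 0.514, 0.016], [0.389, -0.629, -0.673], [-0.336, 0.584, -0.739]]
top [ 466.86559672   31.95740238 1483.27663829] [[396.3, 0.0, 256.5], [0.0, 396.3, 190.1], [0.0, 0.0, 1.0]] [[-0.002, -1.0, 0.012], [-0.997, 0.001, -0.073], [0.073, -0.012, -0.997]]
{'clock': 0.1, 'joints': array([-8.89409466e-01,  3.85467703e-01,  6.78610419e-03, -4.35334485e-04,
       -1.19398556e+00, -2.58597108e-01]), 'joint_vel': array([ 0.00099801, -0.00308247,  0.0042588 ,  0.00131077, -0.00072601,
        0.00287327]), 'joint_efforts': array([-1.28934571e-03, -3.93316913e+01,  1.88928884e+01,  4.19798478e+00,
       -2.61266476e-03, -4.75672152e-06]), 'position': array([ 256.25025827, -569.49620732,  230.34737383]), 'ee_rot': array([-2.09745338e-01,  9.77755582e-01,  9.25616021e-04, -2.43245508e-04]), 'contact_force': array([-0.69894509,  0.93370334,  0.1437041 ]), 'wrist_torque': array([-0.00226605, -0.01399294, -0.00679948]), 'gripper_width': 85.18798706021923} 18.700000000000003
```

View pics/top0.png

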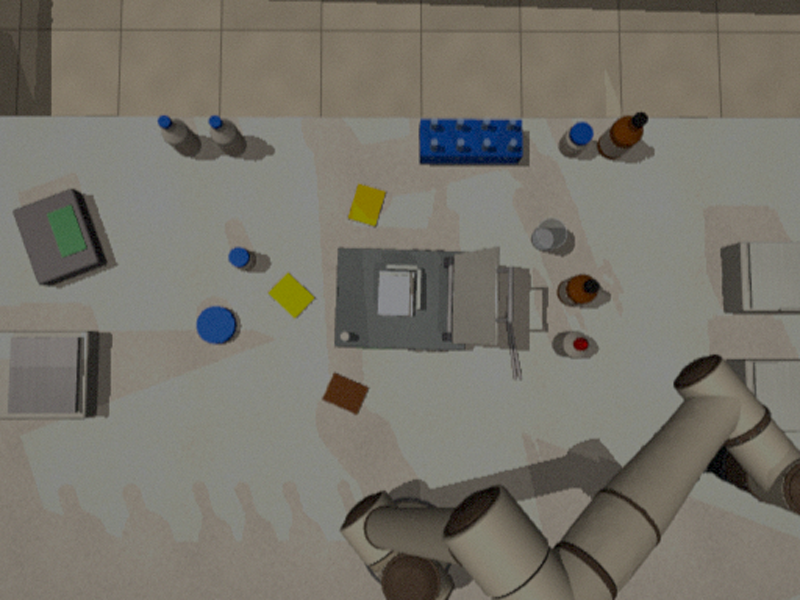

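View pics/scene0.png

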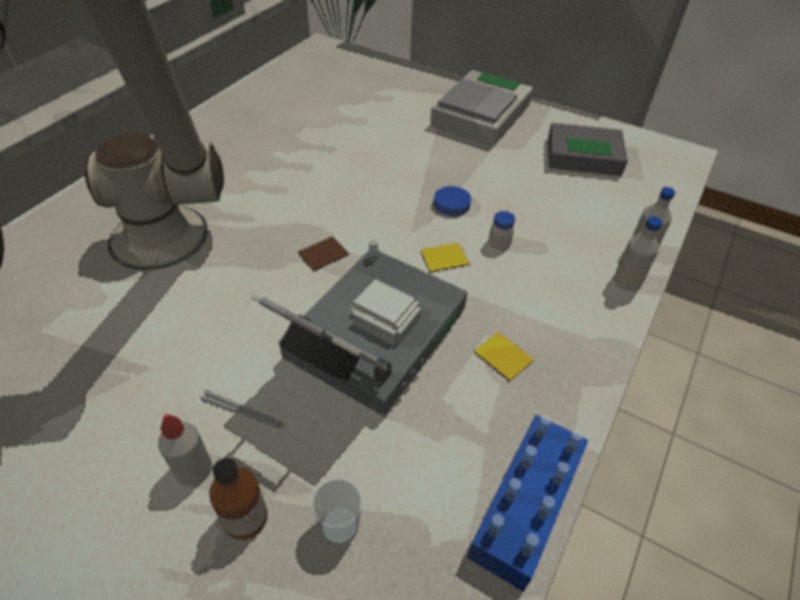

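The top view shows the viewer at about (337–467, 248–348), with the white stack at (395, 290), the vial at (346, 337), and the open lid at (450–500, 250–345). The plate look-alikes are yellow at (367, 205) and (292, 296), and brown at (346, 393). All three lie on the counter, so they are not the stack. Next I'll enlarge a crop.

Run:
```python
from h import *
d=load('top'); c=d['image'][150:235,205:360]
cv2.imwrite('pics/topc.png',cv2.convertScaleAbs(cv2.resize(c,None,fx=5,fy=5,interpolation=cv2.INTER_CUBIC),alpha=1.5))
# depth grid print
print('deck pts'); 
for u,v in [(222,165),(222,190),(222,210),(260,165),(275,215)]: print(u,v,world(d,u,v).round(0))
print('stack'); 
for u,v in [(246,180),(254,188),(258,196)]: print(u,v,world(d,u,v).round(0))
print('lid')
for u,v in [(293,163),(293,190),(300,170),(310,190),(316,165),(318,180),(318,200),(325,200)]: print(u,v,world(d,u,v).round(0))
```

```text
deck pts
222 165 [663. 139.  61.]
222 190 [572. 139.  63.]
222 210 [500. 139.  57.]
260 165 [663.   2.  58.]
275 215 [482. -51.  62.]
stack
246 180 [605.  52.  98.]
254 188 [577.  24.  90.]
258 196 [549.  10.  91.]
lid
293 163 [ 662. -111.  119.]
293 190 [ 567. -110.  125.]
300 170 [ 633. -131.  151.]
310 190 [ 561. -157.  202.]
316 165 [ 640. -174.  222.]
318 180 [ 591. -179.  231.]
318 200 [ 528. -178.  232.]
325 200 [ 526. -193.  270.]
```

View pics/topc.png

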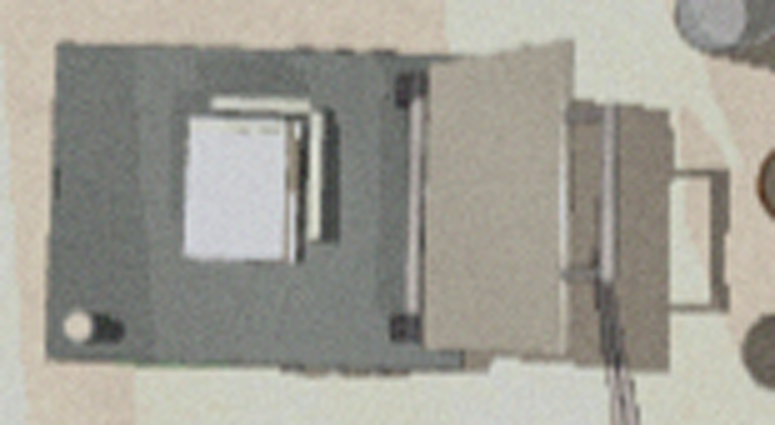

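```bash
cat >> h.py <<'E'
def V(p,q):  # viewer->world, p=(x,y,yaw), q viewer mm
    c,s=np.cos(p[2]),np.sin(p[2]); q=np.asarray(q,float)
    return np.array([p[0]+c*q[0]-s*q[1],p[1]+s*q[0]+c*q[1],q[2]])
def lidp(a,q): # lid frame -> viewer
    c,s=np.cos(a),np.sin(a); return np.array([q[0],-110+c*q[1]-s*q[2],95+s*q[1]+c*q[2]])
E
python3 - <<'E'
from h import *
from scipy.optimize import least_squares
d=load('top'); sc=load('scene')
f=lambda x,y:(205+(x+.5)/5-.5,150+(y+.5)/5-.5)
for n,q,z in [('TL',(58,43),60),('BL',(48,357),60),('stopfarL',(210,104),92),('corner',(320,104),92),('hingeR',(316,240),92),
  ('p4TL',(188,117),90),('p4BL',(185,257),90),('p4TR',(286,118),90),('p4BR',(283,260),90),('vial',(79,325),104),('barT',(610,105),265.7),('barB',(607,280),265.7),('lidBR',(565,352),233),('lidTR',(573,42),233)]:
    print(n,world(d,*f(*q),z).round(1))
obs=[((58,43),(-0+115,150,60)),((48,357),(-115,150,60)),((210,98),(73,35,92)),((322,240),(-25,-43,92)),((610,105),lidp(2.1,(55,200,4))),((607,281),lidp(2.1,(-55,200,4)))]
r=least_squares(lambda p:np.concatenate([proj(d,V(p,q))-f(*o) for o,q in obs]),[580,20,0],x_scale=[1,1,.01])
p=r.x; print(p, r.fun.reshape(-1,2).round(2).tolist())
np.save('p.npy',p)
def draw(d,off,k,name,size):
    im=cv2.convertScaleAbs(cv2.resize(d['image'][off[1]:off[1]+size[1],off[0]:off[0]+size[0]],None,fx=k,fy=k,interpolation=cv2.INTER_CUBIC),alpha=1.5)
    def pl(Q,c,cl=True):
        P=np.array([(proj(d,V(p,q))-off+.5)*k-.5 for q in Q]).round().astype(int); cv2.polylines(im,[P],cl,c,1)
    for z in (60,): pl([(115,150,z),(-115,150,z),(-115,-150,z),(115,-150,z)],(0,0,255))
    pl([(65,35,92),(73,35,92),(73,-35,92),(65,-35,92)],(0,255,0)); pl([(-25,-35,92),(65,-35,92),(65,-43,92),(-25,-43,92)],(0,255,0))
    pl([lidp(2.1,q) for q in [(100,160,0),(-100,160,0),(-100,0,0),(100,0,0)]],(255,0,0))
    pl([lidp(2.1,q) for q in [(55,200,4),(-55,200,4)]],(255,0,255))
    cv2.imwrite(name,im)
draw(sc,np.array([155,145]),5,'pics/scov.png',(155,120))
E
```

```text
TL [687.7 160.6  60. ]
BL [461.2 166.5  60. ]
stopfarL [639.3  50.2  92. ]
corner [639.2 -27.5  92. ]
hingeR [543.  -24.3  92. ]
p4TL [630.3  65.8  90. ]
p4BL [531.2  67.8  90. ]
p4TR [629.5  -3.5  90. ]
p4BR [529.   -1.1  90. ]
vial [483.4 140.9 104. ]
barT [ 617.  -199.9  265.7]
barB [ 508.6 -196.4  265.7]
lidBR [ 464.4 -175.4  233. ]
lidTR [ 661.5 -183.1  233. ]
[ 5.69415702e+02  1.52135636e+01 -3.07959027e-02] [[-0.28, -0.35], [-0.63, 0.58], [0.64, 0.02], [-0.44, -0.04], [0.29, -0.25], [0.32, 0.05]]
```

View pics/scov.png

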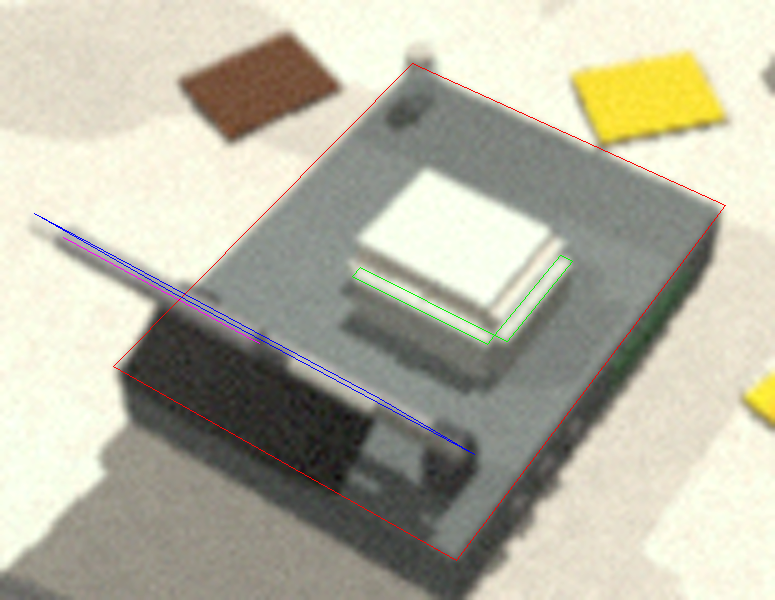

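The fit puts the viewer at about (569, 15), yaw −0.031. The overlay lines up with the deck, stops and lid bar, and the white stack sits on the bed. The yellow and brown plates lie on the counter. Now I'll approach the stack.

Emit:
play_rows(travel=[[0, 0, 0], [0, 0, 0], [0, 0, 0], [0, 0, 0], [-0.008, 0.04, 0], [-0.008, 0.04, 0], [-0.008, 0.04, 0], [-0.008, 0.04, 0], [-0.008, 0.04, 0], [-0.008, 0.04, 0], [-0.008, 0.04, 0], [-0.008, 0.04, 0]], rotation=[[0, 0, 0.1135], [0, 0, 0.1135], [0, 0, 0.1135], [0, 0, 0.1135], [0, 0, 0], [0, 0, 0], [0, 0, 0], [0, 0, 0], [0, 0, 0], [0, 0, 0], [0, 0, 0], [0, 0, 0]], grip=[0.4, 0.4, 0.4, 0.4, 0.4, 0.4, 0.4, 0.4, 0.4, 0.4, 0.4, 0.4])

```text
clock: 1.1
position: [330.0, -250.2, 231.1]
ee_rot: [0.016, 1.0, 0.0, -0.0]
contact_force: [1.0, -0.3, 0.2]
gripper_width: 34.1
```

```bash
cat > st.py <<'E'
from h import *
from scipy.spatial.transform import Rotation as Ro
p=np.load('p.npy'); s=arm.read_state(); P=s['position']; d=P[:2]-p[:2]; c,n=np.cos(p[2]),np.sin(p[2])
R=Ro.from_quat(s['ee_rot']).as_matrix(); y=R[:,1]
print('t%.2f viewer xyz'%s['clock'],[round(c*d[0]+n*d[1],1),round(-n*d[0]+c*d[1],1),round(P[2],1)],'tooly ang in viewer deg %.2f'%np.degrees(np.arctan2(y[1],y[0])-p[2]),'tilt',R[:2,2].round(3),'F',(np.array([[c,n,0],[-n,c,0],[0,0,1]])@s['contact_force']).round(1),'w %.1f'%s['gripper_width'],'q',s['joints'].round(2))
E
python3 st.py
```

```text
t1.10 viewer xyz [np.float64(-231.1), np.float64(-272.7), np.float64(231.1)] tooly ang in viewer deg 89.94 tilt [-0.  0.] F [ 1.  -0.3  0.2] w 34.1 q [-0.25  0.02 -0.47 -0.   -1.09 -1.35]
```

Emit:
play_rows(travel=[[-0.008, 0.04, 0], [-0.008, 0.04, 0], [-0.008, 0.04, 0], [-0.008, 0.04, 0], [-0.008, 0.04, 0], [-0.008, 0.04, 0], [-0.008, 0.04, 0], [-0.025, 0, 0.025], [-0.025, 0, 0.025], [-0.025, 0, 0.025], [-0.028, 0, 0.02], [0, 0, 0]], rotation=[[0, 0, 0], [0, 0, 0], [0, 0, 0], [0, 0, 0], [0, 0, 0], [0, 0, 0], [0, 0, 0], [0, 0, 0], [0, 0, 0], [0, 0, 0], [0, 0, 0], [0, 0, 0]], grip=[0.4, 0.4, 0.4, 0.4, 0.4, 0.4, 0.4, 0.4, 0.4, 0.4, 0.4, 0.4])

```text
clock: 2.1
position: [499.5, 22.7, 130.5]
ee_rot: [0.016, 1.0, -0.002, -0.004]
contact_force: [0.8, -0.2, -0.0]
gripper_width: 34.4
```

```bash
python3 st.py
```

```text
t2.10 viewer xyz [np.float64(-70.1), np.float64(5.4), np.float64(130.5)] tooly ang in viewer deg 89.95 tilt [-0.008 -0.003] F [ 0.8 -0.2 -0. ] w 34.4 q [ 0.37  0.28 -0.43 -0.   -0.87 -1.97]
```

Emit:
play_rows(travel=[[0, 0, 0.025], [0, 0, 0.02], [0, 0, 0.012], [0, 0, 0.006], [0, 0, 0.003], [0, 0, 0], [0, 0, 0]], rotation=[[0, 0, 0], [0, 0, 0], [0, 0, 0], [0, 0, 0], [0, 0, 0], [0, 0, 0], [0, 0, 0]], grip=[0.4, 0.4, 0.4, 0.4, 0.4, 0.4, 0.4])

```text
clock: 2.68
position: [498.6, 23.0, 71.2]
ee_rot: [0.015, 1.0, 0.0, 0.001]
contact_force: [0.9, -1.6, 1.0]
gripper_width: 34.1
```

```bash
python3 st.py
```

```text
t2.68 viewer xyz [np.float64(-71.0), np.float64(5.6), np.float64(71.2)] tooly ang in viewer deg 89.99 tilt [0.002 0.   ] F [ 1.  -1.6  1. ] w 34.1 q [ 0.37  0.36 -0.51  0.   -0.71 -1.97]
```

Emit:
play_rows(travel=[[0, 0, 0.004], [0, 0, 0.003], [0, 0, 0.002], [0, 0, 0], [-0.006, 0, 0], [-0.006, 0, 0]], rotation=[[0, 0, 0], [0, 0, 0], [0, 0, 0], [0, 0, 0], [0, 0, 0], [0, 0, 0]], grip=[0.4, 0.4, 0.4, 0.4, 0.4, 0.4])

```text
clock: 3.18
position: [510.6, 22.5, 61.5]
ee_rot: [0.015, 1.0, 0.0, 0.0]
contact_force: [0.2, -0.7, 0.6]
gripper_width: 34.5
```

```bash
python3 st.py
python3 - <<'E'
from h import *
d=grab('wrist'); im=cv2.convertScaleAbs(d['image'],alpha=1.6); a=grab('scene')
b=cv2.convertScaleAbs(cv2.resize(a['image'][145:255,165:300],(512,417),interpolation=cv2.INTER_CUBIC),alpha=1.5)
im=cv2.resize(im,(512,384)); cv2.imwrite('pics/w1.png',cv2.resize(b,(800,600)))
E
```

```text
t3.18 viewer xyz [np.float64(-59.0), np.float64(5.5), np.float64(61.5)] tooly ang in viewer deg 90.00 tilt [0. 0.] F [ 0.2 -0.7  0.6] w 34.5 q [ 0.36  0.39 -0.48  0.   -0.7  -1.96]
```

View pics/w1.png

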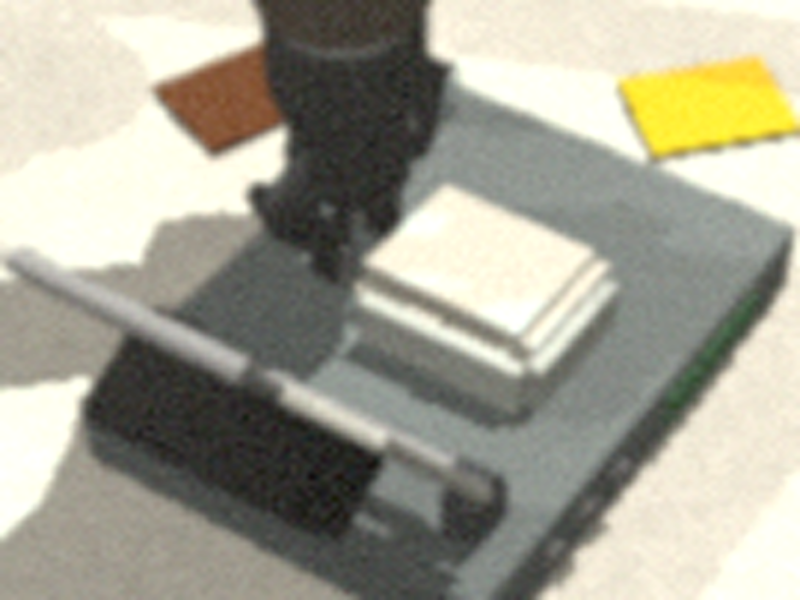

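The scene crop shows the fingers on the deck just short of the stack's −x edge, at about (340, 270), with the vial clear. I'll push toward +x in small steps.

Emit:
play_rows(travel=[[-0.002, 0, 0], [-0.002, 0, 0], [-0.002, 0, 0], [-0.002, 0, 0], [-0.002, 0, 0], [-0.002, 0, 0], [-0.002, 0, 0], [-0.002, 0, 0]], rotation=[[0, 0, 0], [0, 0, 0], [0, 0, 0], [0, 0, 0], [0, 0, 0], [0, 0, 0], [0, 0, 0], [0, 0, 0]], grip=[0.4, 0.4, 0.4, 0.4, 0.4, 0.4, 0.4, 0.4])

```text
clock: 3.95
position: [525.6, 21.8, 61.2]
ee_rot: [0.016, 1.0, -0.0, -0.001]
contact_force: [-1.9, -0.2, 2.3]
gripper_width: 34.2
```

```bash
python3 st.py
```

```text
t3.95 viewer xyz [np.float64(-44.0), np.float64(5.2), np.float64(61.2)] tooly ang in viewer deg 89.97 tilt [-0.001 -0.   ] F [-1.9 -0.2  2.3] w 34.2 q [ 0.35  0.41 -0.45 -0.   -0.71 -1.95]
```

Emit:
play_rows(travel=[[-0.0015, 0, 0], [-0.0015, 0, 0], [-0.0015, 0, 0], [-0.0015, 0, 0]], rotation=[[0, 0, 0], [0, 0, 0], [0, 0, 0], [0, 0, 0]], grip=[0.4, 0.4, 0.4, 0.4])

```text
clock: 4.28
position: [531.5, 21.5, 61.1]
ee_rot: [0.016, 1.0, -0.0, -0.001]
contact_force: [-6.2, 1.0, 3.8]
gripper_width: 34.3
```

Emit:
play_rows(travel=[[-0.001, 0, 0], [-0.001, 0, 0]], rotation=[[0, 0, 0], [0, 0, 0]], grip=[0.4, 0.4])

```text
clock: 4.45
position: [534.1, 21.7, 61.1]
ee_rot: [0.016, 1.0, 0.0, -0.0]
contact_force: [-1.5, -0.3, -1.0]
gripper_width: 34.5
```

```bash
python3 st.py
```

```text
t4.45 viewer xyz [np.float64(-35.5), np.float64(5.4), np.float64(61.1)] tooly ang in viewer deg 89.97 tilt [-0.  0.] F [-1.5 -0.3 -1. ] w 34.5 q [ 0.34  0.42 -0.43 -0.   -0.72 -1.95]
```

Emit:
play_rows(travel=[[-0.001, 0, 0], [-0.001, 0, 0]], rotation=[[0, 0, 0], [0, 0, 0]], grip=[0.4, 0.4])

```text
clock: 4.62
position: [536.0, 21.7, 61.1]
ee_rot: [0.016, 1.0, 0.0, -0.0]
contact_force: [-5.3, 1.4, 2.0]
gripper_width: 34.3
```

Emit:
play_rows(travel=[[-0.001, 0, 0], [-0.001, 0, 0]], rotation=[[0, 0, 0], [0, 0, 0]], grip=[0.4, 0.4])

```text
clock: 4.78
position: [535.9, 21.6, 61.1]
ee_rot: [0.016, 1.0, -0.0, -0.002]
contact_force: [-11.1, 4.6, 6.8]
gripper_width: 34.2
```

Emit:
play_rows(travel=[[-0.001, 0, 0], [0, 0, 0]], rotation=[[0, 0, 0], [0, 0, 0]], grip=[0.4, 0.4])

```text
clock: 4.95
position: [535.9, 21.5, 61.0]
ee_rot: [0.016, 1.0, -0.0, -0.003]
contact_force: [-11.0, 2.1, 5.8]
gripper_width: 33.9
```

Emit:
play_rows(travel=[[-0.001, 0, 0], [0, 0, 0]], rotation=[[0, 0, 0], [0, 0, 0]], grip=[0.4, 0.4])

```text
clock: 5.12
position: [535.9, 21.4, 60.9]
ee_rot: [0.016, 1.0, -0.001, -0.004]
contact_force: [-13.0, 4.3, 7.2]
gripper_width: 34.4
```

```bash
python3 st.py
```

```text
t5.12 viewer xyz [np.float64(-33.7), np.float64(5.1), np.float64(60.9)] tooly ang in viewer deg 89.95 tilt [-0.009 -0.001] F [-13.1   3.9   7.2] w 34.4 q [ 0.34  0.43 -0.42 -0.   -0.73 -1.94]
```

Emit:
play_rows(travel=[[-0.001, 0, 0], [-0.001, 0, 0], [0, 0, 0]], rotation=[[0, 0, 0], [0, 0, 0], [0, 0, 0]], grip=[0.4, 0.4, 0.4])

```text
clock: 5.37
position: [535.9, 21.2, 60.6]
ee_rot: [0.016, 1.0, -0.001, -0.007]
contact_force: [-17.3, 5.2, 9.7]
gripper_width: 33.9
```

Emit:
play_rows(travel=[[-0.001, 0, 0], [0, 0, 0]], rotation=[[0, 0, 0], [0, 0, 0]], grip=[0.4, 0.4])

```text
clock: 5.53
position: [535.8, 21.0, 60.5]
ee_rot: [0.016, 1.0, -0.001, -0.008]
contact_force: [-19.3, 6.0, 11.4]
gripper_width: 34.3
```

```bash
python3 st.py
```

```text
t5.53 viewer xyz [np.float64(-33.8), np.float64(4.8), np.float64(60.5)] tooly ang in viewer deg 89.93 tilt [-0.015 -0.002] F [-19.4   5.4  11.4] w 34.3 q [ 0.34  0.43 -0.41 -0.01 -0.74 -1.94]
```

Stalled against the far stop at viewer x −33.8 with about 20 N. I'll retreat, rise, turn 90° and go to the +y side.

Emit:
play_rows(travel=[[0.004, 0, 0], [0.01, 0, 0], [0.015, 0, 0], [0.005, 0, -0.015], [0, 0, -0.03], [0, 0, -0.025], [0, 0.04, 0], [-0.02, 0.035, 0], [-0.04, 0.005, 0], [-0.018, 0, 0], [0, 0, 0], [0, 0, 0]], rotation=[[0, 0, 0], [0, 0, 0], [0, 0, 0], [0, 0, 0], [0, 0, 0], [0, 0, 0], [0, 0, 0], [0, 0, 0], [0, 0, 0], [0, 0, 0], [0, 0, -0.12], [0, 0, -0.12]], grip=[0.4, 0.4, 0.4, 0.4, 0.4, 0.4, 0.4, 0.4, 0.4, 0.4, 0.4, 0.4])

```text
clock: 6.53
position: [592.1, 100.9, 131.5]
ee_rot: [-0.107, 0.994, 0.0, 0.002]
contact_force: [0.1, -0.6, 0.0]
gripper_width: 34.1
```

Emit:
play_rows(travel=[[0, 0, 0], [0, 0, 0], [0, 0, 0], [0, 0, 0], [0, 0, 0], [0, 0, 0], [0, 0, 0], [0, 0, 0], [0, 0, 0], [0, 0, 0], [0, 0, 0], [0, 0, 0]], rotation=[[0, 0, -0.12], [0, 0, -0.12], [0, 0, -0.12], [0, 0, -0.12], [0, 0, -0.12], [0, 0, -0.12], [0, 0, -0.12], [0, 0, -0.12], [0, 0, -0.12], [0, 0, -0.12], [0, 0, -0.12], [0, 0, -0.0108]], grip=[0.4, 0.4, 0.4, 0.4, 0.4, 0.4, 0.4, 0.4, 0.4, 0.4, 0.4, 0.4])

```text
clock: 7.53
position: [590.9, 100.5, 132.0]
ee_rot: [-0.697, 0.717, -0.001, 0.002]
contact_force: [0.3, -0.9, -0.3]
gripper_width: 34.3
```

```bash
python3 st.py
```

```text
t7.53 viewer xyz [np.float64(18.9), np.float64(85.9), np.float64(132.0)] tooly ang in viewer deg 180.14 tilt [0.004 0.001] F [ 0.4 -0.9 -0.3] w 34.3 q [ 0.44  0.43 -0.2   0.   -0.95 -0.47]
```

Emit:
play_rows(travel=[[0, 0, 0.03], [0, 0, 0.025], [0, 0, 0.01], [0, 0, 0.004], [0, 0, 0.001], [0, 0, 0], [0.007, 0, 0], [0.005, 0, 0], [0.003, 0, 0], [0, 0, 0]], rotation=[[0, 0, 0], [0, 0, 0], [0, 0, 0], [0, 0, 0], [0, 0, 0], [0, 0, 0], [0, 0, 0], [0, 0, 0], [0, 0, 0], [0, 0, 0]], grip=[0.4, 0.4, 0.4, 0.4, 0.4, 0.4, 0.4, 0.4, 0.4, 0.4])

```text
clock: 8.37
position: [589.3, 84.2, 62.1]
ee_rot: [-0.696, 0.718, -0.0, 0.001]
contact_force: [-0.1, 0.1, 0.5]
gripper_width: 34.0
```

Emit:
play_rows(travel=[[0.002, 0, 0], [0.002, 0, 0], [0.002, 0, 0], [0.002, 0, 0], [0.002, 0, 0], [0.002, 0, 0]], rotation=[[0, 0, 0], [0, 0, 0], [0, 0, 0], [0, 0, 0], [0, 0, 0], [0, 0, 0]], grip=[0.4, 0.4, 0.4, 0.4, 0.4, 0.4])

```text
clock: 8.87
position: [588.7, 73.1, 61.4]
ee_rot: [-0.696, 0.718, 0.0, 0.0]
contact_force: [-0.3, 1.6, 0.4]
gripper_width: 34.1
```

```bash
python3 st.py
```

```text
t8.87 viewer xyz [np.float64(17.5), np.float64(58.5), np.float64(61.4)] tooly ang in viewer deg 179.98 tilt [0. 0.] F [-0.3  1.6  0.4] w 34.1 q [ 0.4   0.5  -0.28 -0.   -0.79 -0.43]
```

Emit:
play_rows(travel=[[0.0015, 0, 0], [0.0015, 0, 0], [0.0015, 0, 0], [0.0015, 0, 0]], rotation=[[0, 0, 0], [0, 0, 0], [0, 0, 0], [0, 0, 0]], grip=[0.4, 0.4, 0.4, 0.4])

```text
clock: 9.2
position: [588.5, 67.1, 61.4]
ee_rot: [-0.696, 0.718, 0.0, 0.0]
contact_force: [-0.1, 2.5, 1.1]
gripper_width: 34.2
```

Emit:
play_rows(travel=[[0.0015, 0, 0], [0.0015, 0, 0], [0.001, 0, 0]], rotation=[[0, 0, 0], [0, 0, 0], [0, 0, 0]], grip=[0.4, 0.4, 0.4])

```text
clock: 9.45
position: [588.4, 63.0, 61.3]
ee_rot: [-0.696, 0.718, 0.0, 0.0]
contact_force: [-0.4, 2.5, 2.0]
gripper_width: 34.4
```

Emit:
play_rows(travel=[[0.001, 0, 0], [0.001, 0, 0], [0.001, 0, 0]], rotation=[[0, 0, 0], [0, 0, 0], [0, 0, 0]], grip=[0.4, 0.4, 0.4])

```text
clock: 9.7
position: [588.4, 61.7, 61.4]
ee_rot: [-0.696, 0.718, 0.001, 0.001]
contact_force: [-3.0, 12.5, 1.9]
gripper_width: 34.4
```

```bash
python3 st.py
```

```text
t9.70 viewer xyz [np.float64(17.6), np.float64(47.0), np.float64(61.4)] tooly ang in viewer deg 179.95 tilt [0.001 0.003] F [-3.4 12.4  1.9] w 34.4 q [ 0.38  0.5  -0.28 -0.   -0.79 -0.41]
```

Emit:
play_rows(travel=[[0.001, 0, 0], [0, 0, 0]], rotation=[[0, 0, 0], [0, 0, 0]], grip=[0.4, 0.4])

```text
clock: 9.87
position: [588.5, 61.7, 61.4]
ee_rot: [-0.696, 0.718, 0.001, 0.002]
contact_force: [-2.7, 12.4, 1.0]
gripper_width: 34.0
```

Emit:
play_rows(travel=[[0.001, 0, 0], [0, 0, 0]], rotation=[[0, 0, 0], [0, 0, 0]], grip=[0.4, 0.4])

```text
clock: 10.03
position: [588.5, 61.7, 61.4]
ee_rot: [-0.696, 0.718, 0.001, 0.002]
contact_force: [-3.2, 15.4, 2.3]
gripper_width: 34.3
```

```bash
python3 st.py
```

```text
t10.03 viewer xyz [np.float64(17.6), np.float64(47.0), np.float64(61.4)] tooly ang in viewer deg 179.97 tilt [0.002 0.005] F [-3.7 15.3  2.3] w 34.3 q [ 0.38  0.5  -0.28 -0.01 -0.79 -0.4 ]
```

Emit:
play_rows(travel=[[0.0015, 0, 0], [0.0015, 0, 0], [0, 0, 0]], rotation=[[0, 0, 0], [0, 0, 0], [0, 0, 0]], grip=[0.4, 0.4, 0.4])

```text
clock: 10.28
position: [588.5, 61.6, 61.5]
ee_rot: [-0.696, 0.718, 0.002, 0.004]
contact_force: [-6.0, 26.5, 1.7]
gripper_width: 34.1
```

```bash
python3 st.py
```

```text
t10.28 viewer xyz [np.float64(17.7), np.float64(47.0), np.float64(61.5)] tooly ang in viewer deg 179.98 tilt [0.004 0.009] F [-6.8 26.3  1.7] w 34.1 q [ 0.37  0.5  -0.28 -0.01 -0.78 -0.4 ]
```

Emit:
play_rows(travel=[[-0.004, 0, 0], [-0.008, 0, 0], [-0.015, 0, 0], [-0.015, 0, -0.01], [0, 0, -0.03], [0, 0, -0.03], [-0.02, 0, -0.03], [-0.04, 0, -0.03], [-0.04, 0, -0.03], [-0.04, 0, 0], [0, 0, 0]], rotation=[[0, 0, 0], [0, 0, 0], [0, 0, 0], [0, 0, 0], [0, 0, 0], [0, 0, 0], [0, 0, 0], [0, 0, 0], [0, 0, 0], [0, 0, 0], [0, 0, 0]], grip=[0.4, 0.4, 0.4, 0.4, 0.4, 0.4, 0.4, 0.4, 0.4, 0.4, 0.4])

```text
clock: 11.2
position: [594.5, 230.2, 214.3]
ee_rot: [-0.698, 0.716, -0.001, 0.004]
contact_force: [0.0, -0.0, -0.4]
gripper_width: 34.2
```

```bash
python3 st.py
python3 - <<'E'
from h import *
p=np.load('p.npy'); a=grab('scene'); t=grab('top')
A=cv2.resize(a['image'][170:230,220:285],(520,480),interpolation=cv2.INTER_CUBIC)
B=cv2.resize(t['image'][160:212,235:280][:, :],(280,324),interpolation=cv2.INTER_CUBIC)
o=np.zeros((480,800,3),np.uint8); o[:,:520]=A; o[:324,520:]=B
cv2.imwrite('pics/tap.png',cv2.convertScaleAbs(o,alpha=1.3))
E
```

```text
t11.20 viewer xyz [np.float64(18.5), np.float64(215.6), np.float64(214.3)] tooly ang in viewer deg 180.28 tilt [0.006 0.004] F [ 0.  -0.  -0.4] w 34.2 q [ 0.62  0.41  0.01  0.   -1.16 -0.65]
```

View pics/tap.png

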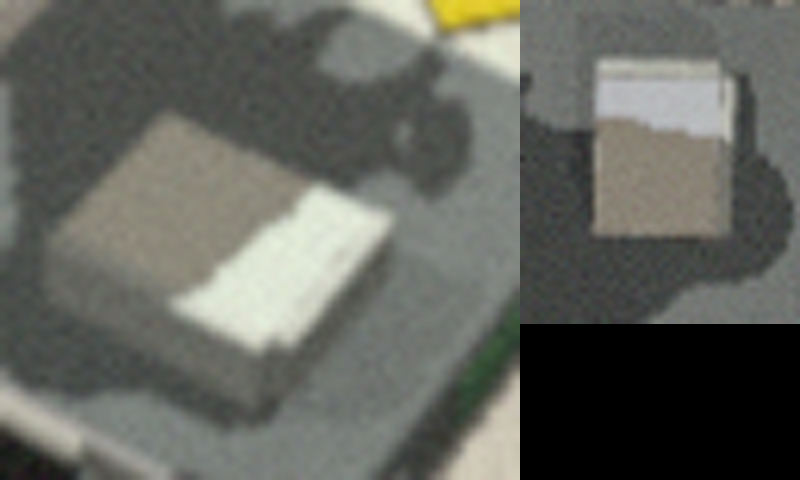

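The stack is against both stops with its edges in line: in the top crop the plate is at (595–730, 75–235), with the stops along its top and right. I'll re-tap +x to confirm by contact position while turning back for the lid.

Emit:
play_rows(travel=[[0, 0, 0], [0, 0, 0], [0, 0, 0], [0, 0, 0], [0, 0, 0], [0, 0, 0], [0, 0, 0], [0, 0, 0], [0, 0, 0], [0, 0, 0], [0, 0, 0], [0, 0, 0]], rotation=[[0, 0, 0.12], [0, 0, 0.12], [0, 0, 0.12], [0, 0, 0.12], [0, 0, 0.12], [0, 0, 0.12], [0, 0, 0.12], [0, 0, 0.12], [0, 0, 0.12], [0, 0, 0.12], [0, 0, 0.12], [0, 0, 0.12]], grip=[0.4, 0.4, 0.4, 0.4, 0.4, 0.4, 0.4, 0.4, 0.4, 0.4, 0.4, 0.4])

```text
clock: 12.3
position: [593.2, 222.3, 211.2]
ee_rot: [-0.046, 0.999, -0.001, -0.001]
contact_force: [0.1, -1.4, -0.4]
gripper_width: 34.0
```

Emit:
play_rows(travel=[[0, 0, 0], [0.02, -0.035, 0], [0.02, -0.035, 0], [0.02, -0.035, 0], [0.02, -0.035, 0], [0, -0.035, 0.02], [0, -0.035, 0.02], [0, 0, 0.03], [0, 0, 0.01], [0, 0, 0], [0, 0, 0]], rotation=[[0, 0, 0.1308], [0, 0, 0], [0, 0, 0], [0, 0, 0], [0, 0, 0], [0, 0, 0], [0, 0, 0], [0, 0, 0], [0, 0, 0], [0, 0, 0], [0, 0, 0]], grip=[0.4, 0.4, 0.4, 0.4, 0.4, 0.4, 0.4, 0.4, 0.4, 0.4, 0.4])

```text
out of range
```

```bash
python3 st.py
```

```text
t12.30 viewer xyz [np.float64(17.4), np.float64(207.7), np.float64(211.2)] tooly ang in viewer deg 97.04 tilt [-0.001 -0.001] F [ 0.2 -1.4 -0.4] w 34.0 q [ 0.61  0.41  0.    0.   -1.16 -2.09]
```

Emit:
play_rows(travel=[[0, 0, 0], [0, 0, 0], [0.02, -0.035, 0], [0.02, -0.035, 0], [0.02, -0.035, 0], [0.02, -0.033, 0], [0, -0.033, 0.02], [0, -0.032, 0.02], [0, 0, 0.03], [0, 0, 0.01], [0, 0, 0], [0, 0, 0]], rotation=[[0, 0, 0.063], [0, 0, 0.06], [0, 0, 0], [0, 0, 0], [0, 0, 0], [0, 0, 0], [0, 0, 0], [0, 0, 0], [0, 0, 0], [0, 0, 0], [0, 0, 0], [0, 0, 0]], grip=[0.4, 0.4, 0.4, 0.4, 0.4, 0.4, 0.4, 0.4, 0.4, 0.4, 0.4, 0.4])

```text
clock: 13.3
position: [509.0, 22.5, 131.6]
ee_rot: [0.011, 1.0, -0.0, -0.0]
contact_force: [0.4, -0.6, 0.6]
gripper_width: 33.8
```

```bash
python3 st.py
```

```text
t13.30 viewer xyz [np.float64(-60.6), np.float64(5.5), np.float64(131.6)] tooly ang in viewer deg 90.45 tilt [-0.    -0.001] F [ 0.5 -0.6  0.6] w 33.8 q [ 0.36  0.29 -0.41  0.   -0.87 -1.96]
```

Emit:
play_rows(travel=[[0, 0, 0.03], [0, 0, 0.025], [0, 0, 0.01], [0, 0, 0.004], [0, 0, 0.001], [-0.006, 0, 0], [-0.006, 0, 0], [-0.004, 0, 0], [-0.003, 0, 0], [-0.002, 0, 0], [-0.001, 0, 0], [0, 0, 0]], rotation=[[0, 0, 0.008], [0, 0, 0], [0, 0, 0], [0, 0, 0], [0, 0, 0], [0, 0, 0], [0, 0, 0], [0, 0, 0], [0, 0, 0], [0, 0, 0], [0, 0, 0], [0, 0, 0]], grip=[0.4, 0.4, 0.4, 0.4, 0.4, 0.4, 0.4, 0.4, 0.4, 0.4, 0.4, 0.4])

```text
clock: 14.3
position: [530.9, 21.8, 61.4]
ee_rot: [0.016, 1.0, 0.0, 0.0]
contact_force: [-0.8, -0.3, -0.3]
gripper_width: 34.1
```

Emit:
play_rows(travel=[[-0.001, 0, 0], [-0.001, 0, 0], [-0.001, 0, 0], [0, 0, 0]], rotation=[[0, 0, 0], [0, 0, 0], [0, 0, 0], [0, 0, 0]], grip=[0.4, 0.4, 0.4, 0.4])

```text
clock: 14.63
position: [533.8, 21.8, 61.3]
ee_rot: [0.016, 1.0, -0.0, 0.0]
contact_force: [-0.1, 0.2, -0.3]
gripper_width: 34.4
```

```bash
python3 st.py
```

```text
t14.63 viewer xyz [np.float64(-35.8), np.float64(5.5), np.float64(61.3)] tooly ang in viewer deg 89.97 tilt [ 0. -0.] F [-0.1  0.2 -0.3] w 34.4 q [ 0.34  0.42 -0.43  0.   -0.72 -1.95]
```

Emit:
play_rows(travel=[[-0.001, 0, 0], [-0.001, 0, 0], [-0.001, 0, 0], [-0.001, 0, 0], [0, 0, 0]], rotation=[[0, 0, 0], [0, 0, 0], [0, 0, 0], [0, 0, 0], [0, 0, 0]], grip=[0.4, 0.4, 0.4, 0.4, 0.4])

```text
clock: 15.05
position: [536.0, 21.4, 60.9]
ee_rot: [0.016, 1.0, -0.0, -0.002]
contact_force: [-5.7, 0.7, 3.3]
gripper_width: 34.2
```

Emit:
play_rows(travel=[[-0.0015, 0, 0], [-0.0015, 0, 0], [-0.001, 0, 0], [0, 0, 0]], rotation=[[0, 0, 0], [0, 0, 0], [0, 0, 0], [0, 0, 0]], grip=[0.4, 0.4, 0.4, 0.4])

```text
clock: 15.38
position: [535.8, 20.9, 60.3]
ee_rot: [0.016, 1.0, -0.001, -0.006]
contact_force: [-13.3, 4.3, 7.6]
gripper_width: 34.5
```

```bash
python3 st.py; python3 -c "
from h import *
p=np.load('p.npy')
for a in (2.1,1.571,1.376): print(a,lidp(a,(0,200,4)).round(1))"
```

```text
t15.38 viewer xyz [np.float64(-33.7), np.float64(4.6), np.float64(60.3)] tooly ang in viewer deg 89.90 tilt [-0.012 -0.002] F [-13.4   3.9   7.6] w 34.5 q [ 0.34  0.43 -0.41 -0.   -0.74 -1.94]
2.1 [   0.  -214.4  265.6]
1.571 [   0. -114.  295.]
1.376 [  0.  -75.2 292. ]
```

Same contact position (−33.7), so the stack is confirmed snug. Now I'll retreat, rise above bar height, and go over to the bar.

Emit:
play_rows(travel=[[0.004, 0, 0], [0.01, 0, 0], [0.015, 0, 0], [0.006, 0, -0.015], [0, 0, -0.03], [0, 0, -0.035], [0, 0, -0.035], [0, 0, -0.035], [0, 0, -0.035], [0, 0, -0.035], [0, 0, -0.03], [0, 0, 0]], rotation=[[0, 0, 0], [0, 0, 0], [0, 0, 0], [0, 0, 0], [0, 0, 0], [0, 0, 0], [0, 0, 0], [0, 0, 0], [0, 0, 0], [0, 0, 0], [0, 0, 0], [0, 0, 0]], grip=[0.4, 0.4, 0.4, 0.4, 0.5, 0.6, 0.6, 0.6, 0.6, 0.6, 0.6, 0.6])

```text
clock: 16.38
position: [509.9, 22.8, 319.0]
ee_rot: [0.015, 1.0, 0.001, 0.008]
contact_force: [1.4, -0.6, 0.4]
gripper_width: 51.5
```

Emit:
play_rows(travel=[[-0.01, -0.033, 0], [-0.01, -0.033, 0], [-0.01, -0.033, 0], [-0.01, -0.033, 0], [-0.01, -0.033, 0], [-0.01, -0.033, 0], [0, -0.018, 0], [0, 0, 0], [0, 0, 0]], rotation=[[0, 0, 0], [0, 0, 0], [0, 0, 0], [0, 0, 0], [0, 0, 0], [0, 0, 0], [0, 0, 0], [0, 0, 0], [0, 0, 0]], grip=[0.6, 0.6, 0.6, 0.6, 0.6, 0.6, 0.6, 0.6, 0.6])

```text
clock: 17.13
position: [559.7, -196.1, 310.6]
ee_rot: [0.017, 1.0, 0.0, -0.0]
contact_force: [-0.3, 0.8, 0.4]
gripper_width: 50.9
```

```bash
python3 st.py
python3 - <<'E'
from h import *
a=grab('scene'); w=grab('wrist')
A=cv2.resize(a['image'][100:250,140:300],(427,400),interpolation=cv2.INTER_CUBIC)
B=cv2.resize(w['image'],(373,280))
o=np.zeros((400,800,3),np.uint8); o[:,:427]=A; o[:280,427:]=B
cv2.imwrite('pics/bar.png',cv2.convertScaleAbs(o,alpha=1.4))
E
```

```text
t17.13 viewer xyz [np.float64(-3.2), np.float64(-211.5), np.float64(310.6)] tooly ang in viewer deg 89.84 tilt [-0.  0.] F [-0.4  0.8  0.4] w 50.9 q [-0.06  0.29  0.06 -0.   -1.35 -1.54]
```

View pics/bar.png

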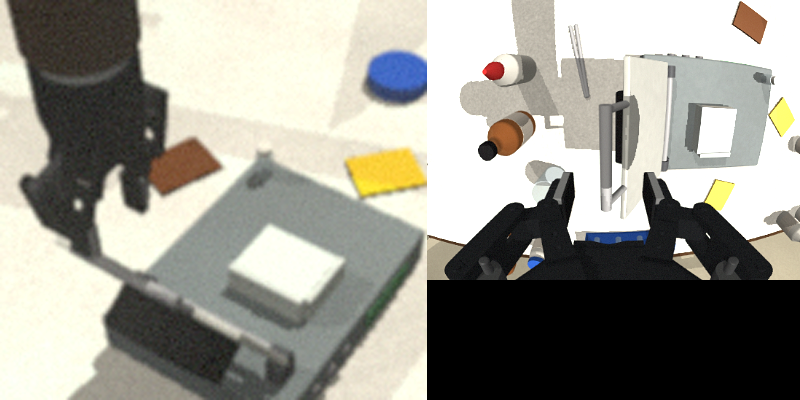

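The wrist view shows the bar (605, 105–210) between the fingers at 565 and 655, slightly to the −y side, and clear of the panel. I'll centre on it and descend.

Emit:
play_rows(travel=[[-0.003, -0.002, 0.012], [0, 0, 0.015], [0, 0, 0.012], [0, 0, 0.01], [0, 0, 0.008], [0, 0, 0.0055], [0, 0, 0], [0, 0, 0]], rotation=[[0, 0, 0], [0, 0, 0], [0, 0, 0], [0, 0, 0], [0, 0, 0], [0, 0, 0], [0, 0, 0], [0, 0, 0]], grip=[0.6, 0.6, 0.6, 0.6, 0.6, 0.6, 0.6, 0.6])

```text
clock: 17.9
position: [563.0, -197.2, 248.9]
ee_rot: [0.015, 1.0, -0.0, 0.0]
contact_force: [-0.5, -0.3, -0.8]
gripper_width: 51.5
```

```bash
python3 st.py
```

```text
t17.90 viewer xyz [np.float64(0.1), np.float64(-212.5), np.float64(248.9)] tooly ang in viewer deg 89.99 tilt [ 0. -0.] F [-0.5 -0.4 -0.8] w 51.5 q [-0.07  0.32 -0.04  0.   -1.21 -1.54]
```

Close gradually, two rows at a time, to see the forces.

Emit:
play_rows(travel=[[0, 0, 0.001], [0, 0, 0], [0, 0, 0], [0, 0, 0]], rotation=[[0, 0, 0], [0, 0, 0], [0, 0, 0], [0, 0, 0]], grip=[0.4, 0.25, 0.2, 0.2])

```text
clock: 18.23
position: [562.9, -197.3, 248.2]
ee_rot: [0.016, 1.0, -0.0, 0.0]
contact_force: [-0.1, -0.3, -0.0]
gripper_width: 16.9
```

Emit:
play_rows(travel=[[0, 0, 0], [0, 0, 0], [0, 0, 0], [0, 0, 0], [0, 0, 0], [0, 0, 0]], rotation=[[0, 0, 0], [0, 0, 0], [0, 0, 0], [0, 0, 0], [0, 0, 0], [0, 0, 0]], grip=[0.15, 0.1, 0.05, 0, 0, 0])

```text
clock: 18.73
position: [562.9, -197.7, 248.3]
ee_rot: [0.016, 1.0, -0.0, 0.0]
contact_force: [-0.2, -2.1, 2.2]
gripper_width: 9.8
```

```bash
python3 st.py
```

```text
t18.73 viewer xyz [np.float64(0.1), np.float64(-213.0), np.float64(248.3)] tooly ang in viewer deg 89.96 tilt [ 0.001 -0.001] F [-0.1 -2.1  2.2] w 9.8 q [-0.07  0.32 -0.04  0.   -1.21 -1.54]
```

```bash
python3 st.py
python3 - <<'E'
from h import *
n=22; s=np.linspace(0,1,n+1); s=s*s*(3-2*s); a=2.1+(1.376-2.1)*s
P=np.round(np.array([lidp(x,(0,200,4))[1:] for x in a]),1); D=np.diff(P,axis=0)
print([[0,round(y/1000,4),round(-z/1000,4)] for y,z in D]); print(a[12])
E
```

```text
t18.73 viewer xyz [np.float64(0.1), np.float64(-213.0), np.float64(248.3)] tooly ang in viewer deg 89.96 tilt [ 0.001 -0.001] F [-0.1 -2.1  2.2] w 9.8 q [-0.07  0.32 -0.04  0.   -1.21 -1.54]
[[0, np.float64(0.0007), np.float64(-0.0005)], [0, np.float64(0.0022), np.float64(-0.0013)], [0, np.float64(0.0034), np.float64(-0.0019)], [0, np.float64(0.0046), np.float64(-0.0026)], [0, np.float64(0.0058), np.float64(-0.0029)], [0, np.float64(0.0067), np.float64(-0.0031)], [0, np.float64(0.0076), np.float64(-0.0032)], [0, np.float64(0.0083), np.float64(-0.003)], [0, np.float64(0.0089), np.float64(-0.0029)], [0, np.float64(0.0093), np.float64(-0.0025)], [0, np.float64(0.0097), np.float64(-0.002)], [0, np.float64(0.0097), np.float64(-0.0016)], [0, np.float64(0.0096), np.float64(-0.0011)], [0, np.float64(0.0093), np.float64(-0.0007)], [0, np.float64(0.0089), np.float64(-0.0001)], [0, np.float64(0.0082), np.float64(0.0001)], [0, np.float64(0.0074), np.float64(0.0005)], [0, np.float64(0.0064), np.float64(0.0006)], [0, np.float64(0.0052), np.float64(0.0007)], [0, np.float64(0.004), np.float64(0.0005)], [0, np.float64(0.0024), np.float64(0.0005)], [0, np.float64(0.0009), np.float64(0.0001)]]
1.6887723516153268
```

Emit:
play_rows(travel=[[0, 0.0007, -0.0005], [0, 0.0022, -0.0013], [0, 0.0034, -0.0019], [0, 0.0046, -0.0026], [0, 0.0058, -0.0029], [0, 0.0067, -0.0031], [0, 0, 0]], rotation=[[0, 0, 0], [0, 0, 0], [0, 0, 0], [0, 0, 0], [0, 0, 0], [0, 0, 0], [0, 0, 0]], grip=[0, 0, 0, 0, 0, 0, 0])

```text
clock: 19.32
position: [563.7, -173.2, 261.4]
ee_rot: [0.015, 1.0, -0.0, 0.001]
contact_force: [-1.5, -4.1, 4.4]
gripper_width: 9.7
```

```bash
python3 st.py
```

```text
t19.32 viewer xyz [np.float64(0.1), np.float64(-188.5), np.float64(261.4)] tooly ang in viewer deg 90.04 tilt [ 0.001 -0.001] F [-1.4 -4.1  4.4] w 9.7 q [-0.02  0.3  -0.03  0.   -1.23 -1.58]
```

Emit:
play_rows(travel=[[0, 0.0076, -0.0032], [0, 0.0083, -0.003], [0, 0.0089, -0.0029], [0, 0.0093, -0.0025], [0, 0.0097, -0.002], [0, 0.0097, -0.0016], [0, 0.0096, -0.0011], [0, 0.0093, -0.0007]], rotation=[[0, 0, 0], [0, 0, 0], [0, 0, 0], [0, 0, 0], [0, 0, 0], [0, 0, 0], [0, 0, 0], [0, 0, 0]], grip=[0, 0, 0, 0, 0, 0, 0, 0])

```text
clock: 19.98
position: [566.0, -100.8, 278.1]
ee_rot: [0.015, 1.0, 0.0, 0.001]
contact_force: [-0.2, -4.1, 4.2]
gripper_width: 9.7
```

Emit:
play_rows(travel=[[0, 0.0089, -0.0001], [0, 0.0082, 0.0001], [0, 0.0074, 0.0005], [0, 0.0064, 0.0006], [0, 0.0052, 0.0007], [0, 0.004, 0.0005], [0, 0.0024, 0.0005], [0, 0.0009, 0.0001], [0, 0, 0], [0, 0, 0]], rotation=[[0, 0, 0], [0, 0, 0], [0, 0, 0], [0, 0, 0], [0, 0, 0], [0, 0, 0], [0, 0, 0], [0, 0, 0], [0, 0, 0], [0, 0, 0]], grip=[0, 0, 0, 0, 0, 0, 0, 0, 0, 0])

```text
clock: 20.82
position: [567.3, -57.6, 274.4]
ee_rot: [0.016, 1.0, 0.0, 0.0]
contact_force: [-0.3, -0.1, 4.8]
gripper_width: 9.8
```

```bash
python3 st.py
python3 - <<'E'
from h import *
p=np.load('p.npy'); a=grab('scene'); t=grab('top')
c=np.array([140,95]); A=cv2.resize(a['image'][95:265,140:300],(565,600),interpolation=cv2.INTER_CUBIC); k=565/160
for ang,col in ((1.376,(0,0,255)),):
    for Q in ([(100,160,0),(-100,160,0),(-100,0,0),(100,0,0)],[(100,160,8),(-100,160,8)],[(55,200,4),(-55,200,4)]):
        cv2.polylines(A,[np.array([(proj(a,V(p,lidp(ang,q)))-c+.5)*k for q in Q]).round().astype(int)],False,col,1)
A=cv2.convertScaleAbs(A,alpha=1.3); cv2.imwrite('pics/fin.png',A)
E
```

```text
t20.82 viewer xyz [np.float64(0.1), np.float64(-72.8), np.float64(274.4)] tooly ang in viewer deg 89.98 tilt [0.001 0.001] F [-0.3 -0.1  4.8] w 9.8 q [ 0.18  0.26 -0.06 -0.   -1.25 -1.78]
```

View pics/fin.png

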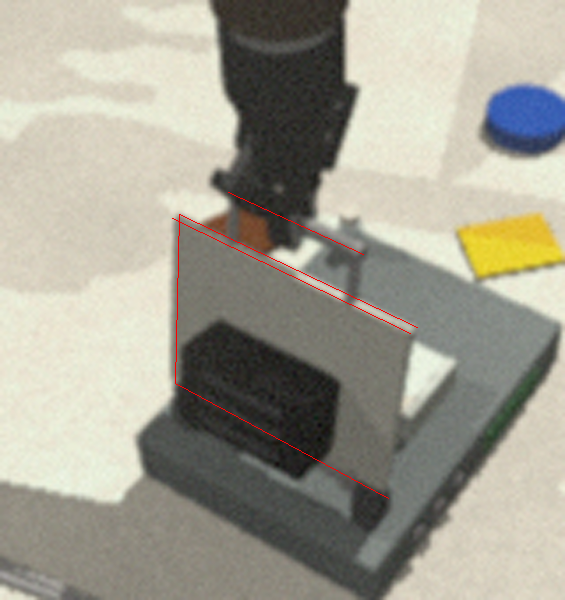

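Run:
```python
from h import *
p=np.load('p.npy')
def plane(n,poly):
    d=load(n); m=np.zeros(d['depth'].shape,np.uint8)
    cv2.fillPoly(m,[np.array([proj(d,V(p,q)) for q in poly]).round().astype(int)],1); v,u=np.nonzero(m&(d['depth']>0))
    X=np.array([world(d,a,b) for a,b in zip(u,v)]); X=X-[p[0],p[1],0]; c,s=np.cos(p[2]),np.sin(p[2])
    X=np.c_[c*X[:,0]+s*X[:,1],-s*X[:,0]+c*X[:,1],X[:,2]]
    for _ in range(4):
        m0=np.median(X,0); C=X.mean(0); N=np.linalg.svd(X-C)[2][2]; r=(X-C)@N; X=X[abs(r)<max(3*1.48*np.median(abs(r)),1)]
    return N*np.sign(N[2]),C,len(X),r.std()
N,C,k,sd=plane('scene',[lidp(1.376,q) for q in [(92,152,8),(-92,152,8),(-92,108,8),(92,108,8)]])
print(N,C,k,sd,'angle',np.arctan2(-N[1],N[2]) )
N,C,k,sd=plane('scene',[lidp(1.376,q) for q in [(92,152,8),(66,152,8),(66,15,8),(92,15,8)]])
print(N,C,k,sd,'angle',np.arctan2(-N[1],N[2]) )
N,C,k,sd=plane('scene',[(105,140,60),(85,140,60),(85,-20,60),(105,-20,60)]); print('deck',N,C,k,sd)
```

```text
[-0.00172152 -0.98090627  0.19447348] [  1.34111467 -91.7137647  224.16832745] 949 1.0694795508765138 angle 1.3750753787382997
[-0.00502947 -0.97980952  0.19986997] [  78.32207146 -100.9941334   179.16925129] 448 1.0689739949021326 angle 1.3695685375669597
deck [-3.09898242e-02  2.41136146e-04  9.99519671e-01] [94.3679748  56.95584728 60.32546524] 314 1.5388855595748223
```

Emit:
play_rows(travel=[[0, -0.0004, -0.0004], [0, -0.0004, -0.0004], [0, 0, 0], [0, 0, 0]], rotation=[[0, 0, 0], [0, 0, 0], [0, 0, 0], [0, 0, 0]], grip=[0, 0, 0, 0])

```text
clock: 21.25
position: [567.2, -58.8, 274.6]
ee_rot: [0.016, 1.0, 0.0, -0.0]
contact_force: [0.7, 0.3, 2.0]
gripper_width: 9.6
```

```bash
python3 st.py
```

```text
t21.25 viewer xyz [np.float64(0.1), np.float64(-74.1), np.float64(274.6)] tooly ang in viewer deg 89.95 tilt [-0.  0.] F [0.7 0.3 2. ] w 9.6 q [ 0.18  0.26 -0.06 -0.   -1.25 -1.78]
```

Emit:
play_rows(travel=[[0, 0, 0], [0, 0, 0], [0, 0, 0], [0, 0, 0], [0, 0, 0], [0, 0, 0]], rotation=[[0, 0, 0], [0, 0, 0], [0, 0, 0], [0, 0, 0], [0, 0, 0], [0, 0, 0]], grip=[0, 0, 0, 0, 0, 0])

```text
clock: 21.75
position: [567.2, -58.9, 274.7]
ee_rot: [0.016, 1.0, 0.0, -0.0]
contact_force: [3.2, -0.3, -0.1]
gripper_width: 10.0
```

```bash
python3 st.py; python3 -c "
from h import *
print(abs(arm.read_state()['joint_vel']).max())
print(workorder.job_done())"
```

```text
t21.75 viewer xyz [np.float64(0.1), np.float64(-74.2), np.float64(274.7)] tooly ang in viewer deg 89.96 tilt [-0.  0.] F [ 3.2 -0.2 -0.1] w 10.0 q [ 0.18  0.26 -0.06 -0.   -1.25 -1.78]
0.001922220754033529
the job is handed in; nothing more can be done
None
```

The plates are snug in the corner and the lid is held at its balance point with the gripper on the bar. I handed the job in at 21.8 s.

**Stack:** I tapped it against the far stop (about 20 N) and then the hinge stop (about 26 N). A second tap toward the far stop met it at the same place, within 0.1 mm. The camera crops show the edges in line.

**Lid:** I pinched the bar at its middle from above and swung the lid up along its arc. A final nudge of about 1 mm put it at about 1.377 rad by the arm's travel, against the 1.376 asked. Before that nudge, two camera depth fits gave 1.375 and 1.370 rad, and the arm's travel gave 1.371.

**Last check:** The joints were practically still, with almost no force along the lid's swing.

**Disagreements and gaps:**
- The gripper reads 10 mm on the 12 mm bar, though it held firmly through the swing.
- The two stop contacts came 1–2 mm off the camera-fitted viewer pose, which is within the calibration error.
- I took no final picture of the vial or the other things on the counter. No contact force suggested that I touched them.

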